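# Line up blanks in a tilting jig and clamp them

## Robot

A 6-joint arm with a two-finger parallel gripper is mounted at the origin on the work surface; the furniture and walls round the work are solid. World frame = base frame: x ahead of the robot, y to its left, z up, the work surface at z = 0. Lengths are in m, angles in rad, forces in N, time in s.
With the tool pointing down it reaches from about 0.375 to 0.9 m from the base axis. Payload 3.1 kg.
Tool frame: the origin (TCP) lies midway between the tips of the shut fingers; the grasp point (between the pads) lies 19 mm behind it; z points along the fingers, y is the line along which they close (so a half turn about z gives the same grasp; the last joint's range is limited). The gripper opens to 87 mm and grips with 3 to 60 N. Pads are 19 mm wide; open, the fingers measure 117 mm over their backs; the gripper's body (75 mm by 190 mm) begins 51 mm behind the grasp point.
Start: joints at [-1.317, 0.527, 1.433, -0, 1.181, -0.178], TCP at [0.262, -0.567, 0.223] pointing down, gripper open.
Joint ranges: [-3.08, 3.08], [-0.75, 2.2], [0.22, 2.44], [-1.43, 4.57], [0, 2.65], [-2.85, 2.85]. Speed limits (rad/s): [2.79, 2.79, 3.14, 3.14, 3.14, 3.14].

## Interface

Orientations are given as a unit quaternion [x, y, z, w].
In Python, from rig import get_obs, cams, job gives the robot as it stands.
- The arm moves only by the tool servo_tool, never from a script. Its argument "moves" is text: rows parted by semicolons, each of 5 numbers parted by spaces: the shift along the tool's x, y, z in m, then the turn about the tool's z in degrees, then the finger opening in m, from 0 to 0.087. In form: dx dy dz spin claw; .... A call has 1 to 10 rows; each row is the pose to reach, as a shift and turn from the pose commanded when the call began, along the tool's axes at that moment; what a row does not reach only later rows make up. A row lasts 1/12 s, in which the tool goes at most 41.7 mm and 7.16 degrees, less where a joint would pass 70% of its speed; a pose out of reach is approached as far as the arm can. A call with a gripper value outside its range is refused whole. The fingers move at their own pace and stop on an object; "grip_force" is the grip in N (left out, the last holds). Time passes only in rows, so rows that repeat a pose let the fingers close. It gives the time, the measured TCP pose, the force, the opening and the grip force at its end, in the units of the state.
- get_obs(): the state, without advancing time (a new reading comes with each control period).
- cams.camera(name): name is "side" or "top" or "wrist"; returns the picture (384x512x3 uint8, blue, green, red); there is no depth.
- cams.camera_model(name): a dict with "fx", "fy", "cx", "cy" (pixels), "R" (3x3) and "t" (3): a world point X has camera coordinates R X + t. Camera axes: x right, y down, z forward; pixel columns grow to the right and rows downward; lengths in m; the calibration is good to about 2 mm. A picture is of the moment at which its call begins: read the wrist's pose just before it. camera_model takes no time and is no camera call; for the wrist camera it gives the pose at the moment of the call.
- job.hand_in(): hands the job in; it is judged then, once.
The state is a dict: "time": time; "q": joint angles; "joint_velocities": joint speeds; "joint_torque": joint torques, N m; "position": TCP position; "tool_rot": TCP orientation; "ft_force": force on the tool from outside, world axes, zero at the start; "moment": the same for the moment, N m; "grip_width": finger opening in m; "grip_force": force on a finger pad.
Only numpy, scipy, OpenCV 4.12 (cv2) and the standard library are available. Lean on these libraries where they do the work, as an engineer would, in place of code of your own. Each camera call takes 0.05 s, during which the arm holds its last target. There are 200 camera calls.

## Task

Load the tilting jig: tip the plate up by its lug end so that the three loose steel blanks slide down, side by side, each with its end flush against the fence, then lower the plate all the way down gently, without letting it drop. Then push the toggle clamp's handle over past its dead centre, so that the clamp stays locked with a rubber tip bearing on every blank. Do not touch the blanks with the gripper: their faces are finished.

Things in the scene. Friction and masses are not known exactly. Their poses are not given: they have to be found in the camera images.
- blank_a: one of three identical loose steel blanks, 60 (its x) x 30 (its y) x 16 mm high, about 150 g; origin: centre of its underside. Starts flat in the near (plate -y) third of the bed, 4 to 40 mm short of the fence, turned up to 0.17 rad. Friction on the plate 0.28 to 0.42: it slides from a tilt of 16 to 23 degrees, but squares up to the fence only at 25 to 43, perhaps with a jog. Do not touch
- blank_b: one of three identical loose steel blanks, 60 (its x) x 30 (its y) x 16 mm high, about 150 g; origin: centre of its underside. Starts flat in the middle third of the bed, 4 to 40 mm short of the fence, turned up to 0.17 rad. Friction on the plate 0.28 to 0.42: it slides from a tilt of 16 to 23 degrees, but squares up to the fence only at 25 to 43, perhaps with a jog. Do not touch
- blank_c: one of three identical loose steel blanks, 60 (its x) x 30 (its y) x 16 mm high, about 150 g; origin: centre of its underside. Starts flat in the far (plate +y) third of the bed, 4 to 40 mm short of the fence, turned up to 0.17 rad. Friction on the plate 0.28 to 0.42: it slides from a tilt of 16 to 23 degrees, but squares up to the fence only at 25 to 43, perhaps with a jog. Do not touch
- tilt_plate (a joint): angle of the tilting aluminium plate (143 mm wide, 8 mm thick, 189 mm from hinge to lifted edge) on its dark fixed base: 0 flat, up to 0.80 rad as the lug's edge is lifted. It turns freely and falls back by its own weight (about 6 N at the lug). Coming down faster than 2.5 rad/s counts as dropped
- hinge_mid (a point): middle of the plate's hinge pin, at its left edge as the robot sees it, 18 mm above the counter; fixed. x axis level from hinge to lug (to the robot's right), y along the pin, z up. 'Plate (x, y, z)' elsewhere means mm from here along axes that turn with the plate; its top face is at plate z 4. The jig's place and yaw vary
- lift_lug (a point): grip point, plate (182, 0, 48), mid-thickness of the flat upright steel lug at the plate's right edge: 7 mm thick (plate x), 70 mm wide (plate y), rounded top at plate z 53.5; a 4 mm high foot on its blank side. It turns with the plate, so a gripper pinching it leans with it, fingers pointing to the right. Blanks (tops at plate z 20) may start 17 mm from its face: keep fingertips above them
- fence_mid (a point): foot of the fence's blank-side face, plate (64, 0, 4); turns with the plate: x up the bed to the lug, y along the fence, z up from the plate. The fence is a 12 mm high steel bar across the bed; side rails stand 64 mm either side of the middle. A flush blank has its origin 30 mm from here in x: its 30 mm end lies along the fence
- clamp_handle (a joint): toggle clamp's handle angle: 0 open (the start), 1.70 at dead centre, 1.83 at its stop, locked. Grows as the handle is pushed to the left (away from the bed) and down. Moves easily and stays where left until the rubber tips meet the blanks (about 1.35); from there it springs back, resisting with up to about 8 N at its end, until past dead centre, where it goes to the stop
- handle_pivot (a point): the handle's pivot on the plate, plate (10, 0, 36); the handle turns about plate y through it. Round the jig: a blue bench vice, 125 mm high, on the robot's side; a grey drawer chest, 205 mm high, to its right, between it and where the arm starts (pass above it); a wall behind; shelves to its left; two low card boxes
- handle_tip (a point): end of the handle, 80 mm from its pivot; black grip, a 14 mm rod from 24 to 80 mm. Open it leans over the bed, 62 degrees above plate x; locked it points left, 13 degrees above level. Push its end from the side of the bed; the cross-bar and rubber tips stand just below there, up to plate z 85 while open
- clamp_arm: the clamp's swinging arm, linked to the handle: dark 106 mm cross-bar with three sprung rubber-tipped spindles 42 mm apart that come down on the blanks 20 mm from the fence as the handle is locked. Origin on its pivot, plate (40, 0, 29). Open, the bar stands up behind the fence, tips pointing over the bed

How it is judged:
On the way, in this order (a step that is already met when the one before it is completed fails the run):
1. with the plate tilted (over 14 degrees), all three blanks lie flush against the fence (x of each of blank_a, blank_b, blank_c in the frame of fence_mid below 0.0325 m and z of each of blank_a, blank_b, blank_c in the frame of fence_mid below 0.003 m and angle between the x axis of each of blank_a, blank_b, blank_c and the x axis of fence_mid, either way round below 0.06 rad and value of joint tilt_plate above 0.25 rad), for 0.2 s.
2. the plate is back down flat with the blanks still flush (x of each of blank_a, blank_b, blank_c in the frame of fence_mid below 0.0325 m and z of each of blank_a, blank_b, blank_c in the frame of fence_mid below 0.003 m and angle between the x axis of each of blank_a, blank_b, blank_c and the x axis of fence_mid, either way round below 0.06 rad and value of joint tilt_plate below 0.03 rad), for 0.2 s.
At the end, for the whole second after the job is handed in: The plate is down (under 0.03 rad); the clamp handle is past dead centre (over 1.76 rad); every blank lies on the plate with its end flush to the fence (origin within 32.5 mm of it, square to 0.06 rad), at rest, with the clamp arm bearing on it with over 1 N (all of step 2 and contact force between clamp_arm and blank_a above 1 N and contact force between clamp_arm and blank_b above 1 N and contact force between clamp_arm and blank_c above 1 N and value of joint clamp_handle above 1.76 rad and linear speed of each of blank_a, blank_b, blank_c below 0.02 m/s); the robot touches nothing.
It fails at once if the gripper or arm touches a blank (contact force between any of the fingers, the arm and blank_a above 0.5 N or contact force between any of the fingers, the arm and blank_b above 0.5 N or contact force between any of the fingers, the arm and blank_c above 0.5 N).
It fails at once if the plate is dropped (falls faster than 2.5 rad/s) (velocity of joint tilt_plate below -2.5 rad/s).
It also fails if it takes over 61 s, if anything falls off the work surface, if the arm or the gripper's body presses on something with over 40 N, if the wrist force passes 120 N, or if a joint passes its speed limit or range.

## Working session

There is one attempt and no reset: what is moved stays moved. The work goes in short steps, Python scripts to look and compute and a tool call to move; the robot and the scene stay as the last step left them, time stands still between calls to the robot, and variables do not carry over. Pictures are saved under pics/ and viewed, at most 10 in all, crops included, and the job is handed in when it is done.

Besides the shell and the picture viewer there is one more tool, called after ">>>" as a command line: name --argument value ..., lists and objects as JSON in quotes. servo_tool: Moves the arm, as the interface text tells. Its arguments: {"type":"object","properties":{"moves":{"type":"string"},"grip_force":{"type":"number"}},"required":["moves"]}

```bash
mkdir -p pics; ls
python3 - <<'E'
from rig import get_obs,cams
import cv2,numpy as np
o=get_obs();print({k:np.round(v,3) for k,v in o.items()})
a=cams.camera("top");b=cams.camera("side")
cv2.imwrite("pics/top.png",a);cv2.imwrite("pics/side.png",b)
for n in("top","side","wrist"):
  m=cams.camera_model(n);print(n,{k:np.round(v,3).tolist() for k,v in m.items()})
E
```

```text
pics
{'time': np.float64(0.0), 'q': array([-1.316,  0.528,  1.434, -0.   ,  1.181, -0.178]), 'joint_velocities': array([ 0.002,  0.   , -0.001, -0.001, -0.001, -0.001]), 'joint_torque': array([ -0.   , -44.005, -17.659,   0.063,   0.058,  -0.   ]), 'position': array([ 0.262, -0.567,  0.222]), 'tool_rot': array([ 0.977,  0.215, -0.   , -0.001]), 'ft_force': array([ 1.257, -0.606, -0.214]), 'moment': array([ 0.038, -0.046, -0.056]), 'grip_force': np.float64(0.0), 'grip_width': np.float64(0.087)}
top {'fx': 490.716, 'fy': 490.716, 'cx': 254.15, 'cy': 186.451, 'R': [[-0.085, -0.996, -0.005], [-0.975, 0.084, -0.206], [0.205, -0.013, -0.979]], 't': [0.136, 0.576, 0.853]}
side {'fx': 384.674, 'fy': 384.674, 'cx': 258.071, 'cy': 187.552, 'R': [[-0.838, -0.544, 0.022], [-0.325, 0.467, -0.822], [0.437, -0.697, -0.569]], 't': [0.534, 0.246, 0.722]}
wrist {'fx': 307.041, 'fy': 307.041, 'cx': 259.0, 'cy': 196.286, 'R': [[0.42, -0.908, -0.001], [-0.865, -0.401, 0.301], [-0.274, -0.126, -0.954]], 't': [-0.625, -0.036, 0.392]}
```

View pics/top.png

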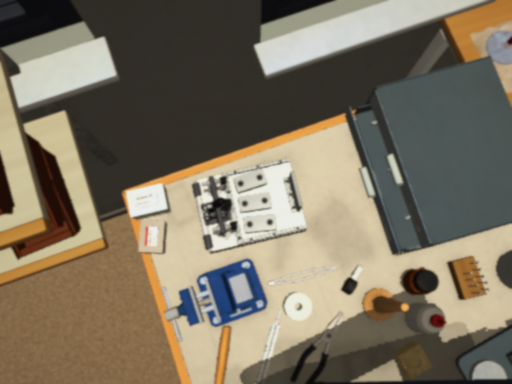

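View pics/side.png

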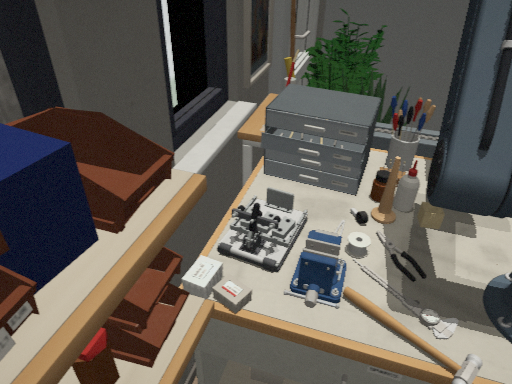

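The top view shows the jig at about px (193–305, 160–250), with the lug on the right at (292,187), the clamp on the left at (215,205) and the blanks at (250,180), (254,202) and (260,223). I'll zoom in to fit its pose.

Run:
```python
import cv2
a=cv2.imread("pics/top.png")[145:265,175:325]
cv2.imwrite("pics/topc.png",cv2.resize(a,None,fx=5,fy=5,interpolation=cv2.INTER_CUBIC))
```

```text
(no output)
```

View pics/topc.png

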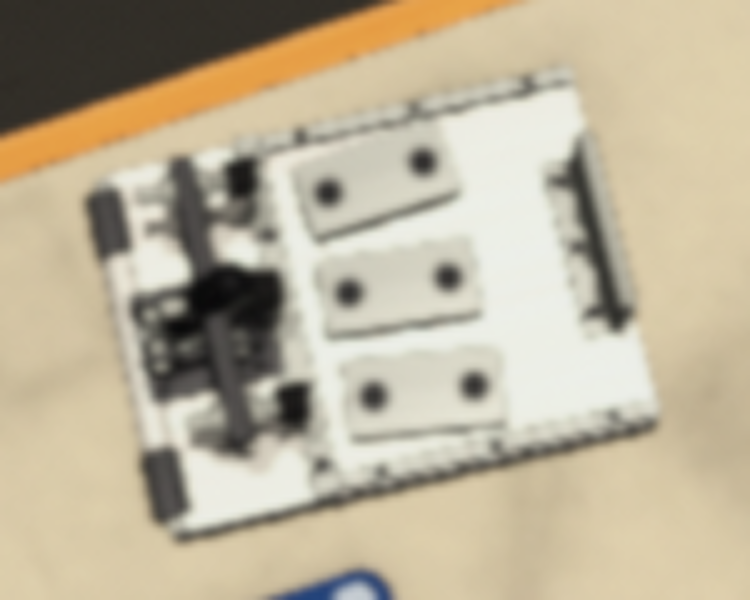

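```bash
cat > h.py <<'E'
import numpy as np
from rig import get_obs,cams
def ray(n,u,v,z):
    m=cams.camera_model(n);R=np.array(m['R']);t=np.array(m['t']);C=-R.T@t
    d=R.T@np.array([(u-m['cx'])/m['fx'],(v-m['cy'])/m['fy'],1]);return C+d*(z-C[2])/d[2]
def proj(n,X):
    m=cams.camera_model(n);p=np.array(m['R'])@X+np.array(m['t']);return np.array([m['fx']*p[0]/p[2]+m['cx'],m['fy']*p[1]/p[2]+m['cy']])
E
python3 - <<'E'
from h import *
from scipy.optimize import least_squares
m=cams.camera_model('top');print('cam',-np.array(m['R']).T@np.array(m['t']))
P={'hm':(135,355,.024),'hfar':(105,225,.024),'hnear':(165,485,.024),'FR':(576,82,.022),'NR':(657,424,.022),'NL':(180,537,.022),'lugF':(588,133,.0715),'lugN':(628,320,.0715),'a':(422,392,.038),'b':(400,285,.038),'c':(377,178,.038)}
W={k:ray('top',u/5+175,v/5+145,z) for k,(u,v,z) in P.items()}
for k in W: print(k,W[k].round(4))
def fr(x,y,th): 
    c,s=np.cos(th),np.sin(th);return np.array([[c,-s],[s,c]]),np.array([x,y])
M={'hm':(0,0),'FR':(189,71.5),'NR':(189,-71.5),'lugF':(183,35),'lugN':(183,-35)}
def f(p):
    R,o=fr(*p);return np.concatenate([R@(np.array(M[k])/1e3)+o-W[k][:2] for k in M])
s=least_squares(f,[.65,.05,-1.3]);print(s.x,(s.fun*1000).round(1))
R,o=fr(*s.x)
for k in W: print(k,(R.T@(W[k][:2]-o)*1000).round(1))
for n,q in dict(lug=(.182,0,.066),tip=(.010+.08*np.cos(1.082),0,.054+.08*np.sin(1.082)),piv=(.01,0,.054)).items():
    print(n,np.r_[R@q[:2]+o,q[2]].round(4), (proj('top',np.r_[R@q[:2]+o,q[2]])-[175,145])*5,proj('side',np.r_[R@q[:2]+o,q[2]]))
E
```

```text
cam [0.39789994 0.09766951 0.95435877]
hm [0.5442 0.1898 0.024 ]
hfar [0.5959 0.1981 0.024 ]
hnear [0.4937 0.1816 0.024 ]
FR [0.6376 0.0106 0.022 ]
NR [ 0.501  -0.0066  0.022 ]
NL [0.4738 0.1774 0.022 ]
lugF [0.6051 0.0128 0.0715]
lugN [0.5342 0.0054 0.0715]
a [0.5188 0.0818 0.038 ]
b [0.5601 0.0866 0.038 ]
c [0.6023 0.0918 0.038 ]
[ 0.5449386   0.18992432 -1.43959801] [ 0.7  0.1  3.   1.3 -2.2 -0.2 -1.5  0.3  0.  -1.5]
hm [ 0.  -0.7]
hfar [-1.5 51.6]
hnear [  1.5 -51.9]
FR [189.9  68.4]
NR [189.1 -69.3]
NL [  3.1 -72.1]
lugF [183.5  36.4]
lugN [181.5 -34.8]
a [103.8 -40.1]
b [104.5   1.5]
c [104.8  44. ]
lug [0.5687 0.0095 0.066 ] [605.81779705 231.10798654] [280.32068915 192.09164581]
tip [0.5512 0.1428 0.1246] [238.43660155 280.42759214] [256.65590367 202.44953979]
piv [0.5462 0.18   0.054 ] [152.16640278 335.54669705] [248.20281386 239.06100451]
```

>>> servo_tool --moves "0 0 -0.04 0 0.087; 0 0 -0.08 0 0.087; 0.03 -0.02 -0.11 -6 0.087; 0.06 -0.045 -0.11 -12 0.087; 0.09 -0.068 -0.11 -18 0.087; 0.12 -0.09 -0.11 -24 0.087; 0.15 -0.113 -0.11 -30 0.087; 0.18 -0.136 -0.11 -35 0.087; 0.21 -0.16 -0.11 -40 0.087; 0.24 -0.18 -0.11 -45 0.087"

```text
time: 0.93
position: [0.4045, -0.3007, 0.3322]
tool_rot: [0.819, 0.574, 0.0, -0.001]
ft_force: [-0.3, -0.3, -1.1]
grip_width: 0.0871
grip_force: 0.0
```

```bash
cat >> h.py <<'E'
from scipy.spatial.transform import Rotation as Ro
TH=-1.4396;O=np.array([.5449,.1899,.018])
A=np.array([[np.cos(TH),-np.sin(TH),0],[np.sin(TH),np.cos(TH),0],[0,0,1]])
def W(x,y,z): return A@(np.array([x,y,z])/1e3)+O   # plate frame (flat) -> world
def st():
    o=get_obs();return o,Ro.from_quat(o['tool_rot']).as_matrix(),np.array(o['position'])
def rel(target):
    o,R,p=st();print('t',round(float(o['time']),2),'pos',p.round(4),'plate',(A.T@(p-O)*1e3).round(1),'F',np.round(o['ft_force'],1),'w',round(float(o['grip_width']),4))
    ya=A.T@R; print('toolaxes in plate frame\n',ya.round(3))
    if target is not None: print('shift',(R.T@(W(*target)-p)).round(4),'spin',round(float(np.degrees(np.arctan2(ya[0,1],ya[1,1]))),2))
E
python3 - <<'E'
from h import *
rel((182,0,90))
for k,(u,v,z) in dict(viceTop=(240,262,.1),viceR=(265,300,.1),chestL=(350,110,.205),chestL2=(395,250,.205),sill=(262,75,.1)).items(): print(k,ray('top',u,v,z).round(3))
E
```

```text
t 0.93 pos [ 0.4045 -0.3007  0.3322] plate [ 468.  -203.4  314.2] F [-0.3 -0.3 -1.1] w 0.0871
toolaxes in plate frame
 [[-0.887  0.461 -0.001]
 [ 0.461  0.887 -0.001]
 [ 0.001 -0.001 -1.   ]]
shift [0.3474 0.0487 0.2245] spin 27.48
viceTop [0.447 0.122 0.1  ]
viceR [0.38  0.085 0.1  ]
chestL [ 0.667 -0.077  0.205]
chestL2 [ 0.439 -0.117  0.205]
sill [0.788 0.054 0.1  ]
```

>>> servo_tool --moves "0.04 0.005 0 -7 0.087; 0.08 0.01 0 -14 0.087; 0.12 0.016 0 -20 0.087; 0.16 0.022 0 -27.5 0.087; 0.2 0.028 0 -27.5 0.087; 0.24 0.034 0 -27.5 0.087; 0.28 0.04 0 -27.5 0.087; 0.32 0.045 0.02 -27.5 0.087; 0.3475 0.0487 0.05 -27.5 0.087; 0.3475 0.0487 0.08 -27.5 0.087"

```text
time: 1.77
position: [0.5731, 0.0107, 0.2527]
tool_rot: [0.659, 0.752, 0.002, 0.002]
ft_force: [-0.2, -0.4, -0.1]
grip_width: 0.0873
grip_force: 0.0
```

Run:
```python
from h import *
import cv2
rel((182,0,26))
for n,q in dict(lF=(182,35,53.5),lN=(182,-35,53.5),lm=(182,0,53.5)).items(): print(n,proj('wrist',W(*q)).round(1))
cv2.imwrite('pics/w1.png',cams.camera('wrist'))
```

```text
t 1.77 pos [0.5731 0.0107 0.2527] plate [181.3   4.6 234.7] F [-0.2 -0.4 -0.1] w 0.0873
toolaxes in plate frame
 [[-1.    -0.001 -0.001]
 [-0.001  1.     0.006]
 [ 0.001  0.006 -1.   ]]
shift [-0.0009 -0.0058  0.2086] spin -0.06
lF [283.2 175.3]
lN [222.3 175.3]
lm [252.8 175.3]
```

View pics/w1.png

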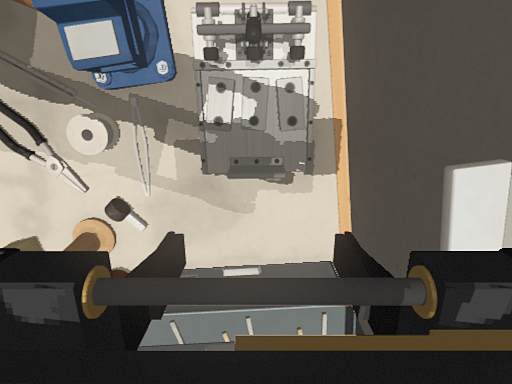

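The wrist view shows the lug at cols 228–287, row ~168, against a predicted 222–283, though the arm was still settling. I'll go lower and check again.

>>> servo_tool --moves "0 0 0.04 0 0.087; 0 -0.001 0.08 0 0.087; 0 -0.001 0.11 0 0.087; 0 -0.001 0.11 0 0.087; 0 -0.001 0.11 0 0.087"

```text
time: 2.23
position: [0.5681, 0.0055, 0.1418]
tool_rot: [0.661, 0.75, -0.001, -0.002]
ft_force: [0.8, -0.0, -0.2]
grip_width: 0.087
grip_force: 0.0
```

Run:
```python
from h import *
import cv2
rel((182,0,26))
for n,q in dict(lF=(182,35,50),lN=(182,-35,50),lm=(178.5,0,50)).items(): print(n,proj('wrist',W(*q)).round(1))
im=cams.camera('wrist');print(get_obs()['position'])
cv2.imwrite('pics/w2.png',cv2.resize(im[60:300,100:420],None,fx=2.5,fy=2.5))
```

```text
t 2.23 pos [0.5681 0.0055 0.1418] plate [185.9  -1.1 123.8] F [ 0.8 -0.  -0.2] w 0.087
toolaxes in plate frame
 [[-1.     0.005 -0.001]
 [ 0.005  1.    -0.004]
 [ 0.001 -0.004 -1.   ]]
shift [0.0037 0.0015 0.0978] spin 0.26
lF [301.9 201.1]
lN [215.7 201.3]
lm [258.8 197.1]
[0.5699512  0.00525094 0.1435914 ]
```

View pics/w2.png

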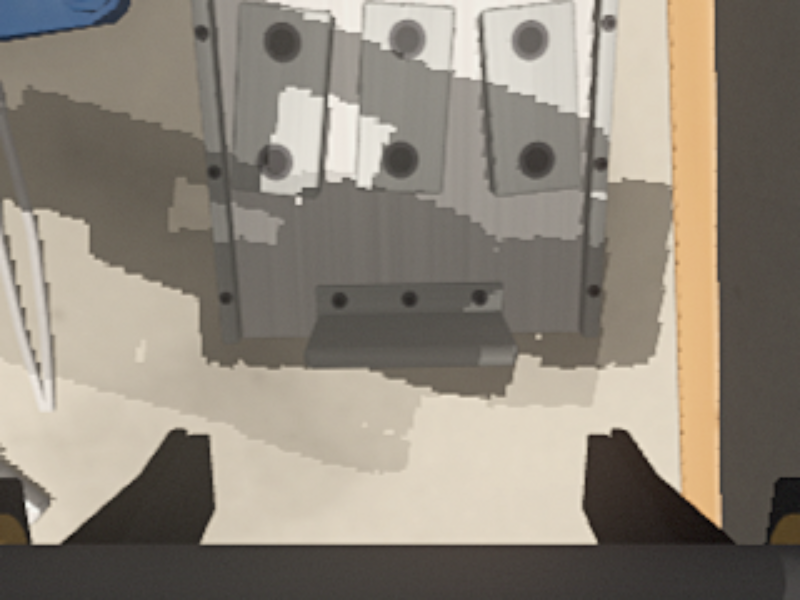

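The crop shows the lug's top at x 307–515, rows 347–365, with its mid at 411 against the finger mid at 399, so it sits ~4 mm to plate +y. I'll shift, descend and settle.

>>> servo_tool --moves "0.0035 0.003 0.03 0 0.087; 0.0035 0.003 0.06 0 0.087; 0.0035 0.003 0.08 0 0.087; 0.0035 0.003 0.095 0 0.087; 0.0035 0.003 0.1 0 0.087; 0.0035 0.003 0.1 0 0.087; 0.0035 0.003 0.1 0 0.087; 0.0035 0.003 0.1 0 0.087"

```text
time: 2.95
position: [0.5736, 0.0093, 0.0447]
tool_rot: [0.661, 0.751, 0.001, 0.002]
ft_force: [-0.6, -0.7, 0.0]
grip_width: 0.087
grip_force: 0.0
```

>>> servo_tool --moves "0 0 0 0 0.074; 0 0 0 0 0.074; 0 0 0 0 0.074; 0 0 0 0 0.074" --grip_force 5

```text
time: 3.28
position: [0.572, 0.0097, 0.043]
tool_rot: [0.661, 0.751, 0.0, 0.0]
ft_force: [-0.6, 0.7, -0.3]
grip_width: 0.0752
grip_force: 0.0
```

Run:
```python
from h import *
import cv2
rel((182,0,24))
im=cams.camera('wrist')
cv2.imwrite('pics/w3.png',cv2.resize(im[150:384,100:420],None,fx=2.5,fy=2.5))
```

```text
t 3.28 pos [0.572  0.0097 0.043 ] plate [182.1   3.3  25. ] F [-0.6  0.7 -0.3] w 0.0752
toolaxes in plate frame
 [[-1.     0.004  0.   ]
 [ 0.004  1.     0.001]
 [-0.     0.001 -1.   ]]
shift [ 0.0001 -0.0033  0.001 ] spin 0.22
```

View pics/w3.png

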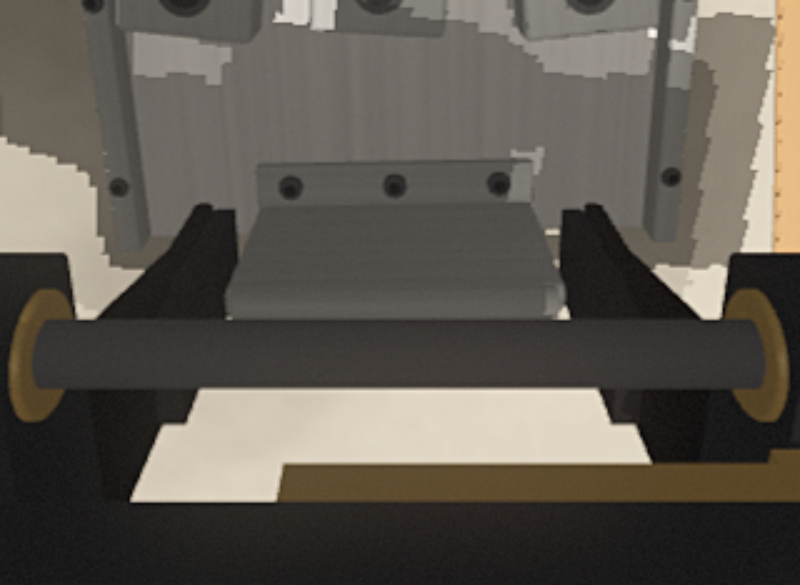

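The lug (228–565, mid 396) is centred between the fingers (mid 398). Closing on its side edges lets it pivot between the pads.

>>> servo_tool --moves "0 0 0 0 0.06; 0 0 0 0 0.06; 0 0 0 0 0.06; 0 0 0 0 0.06; 0 0 0 0 0.06" --grip_force 25

```text
time: 3.75
position: [0.5713, 0.0097, 0.0425]
tool_rot: [0.661, 0.751, -0.0, -0.0]
ft_force: [-1.4, -0.4, 1.8]
grip_width: 0.0697
grip_force: 25.0
```

Run:
```python
from h import *
rel(None)
r=182,44
for t in np.arange(.1,.79,.05): 
  c,s=np.cos(t),np.sin(t); print(round(t,2),'dx %.4f dz %.4f'%((r[0]-(r[0]*c-r[1]*s))/1e3, -(r[0]*s+r[1]*c-r[1])/1e3))
```

```text
t 3.75 pos [0.5713 0.0097 0.0425] plate [182.1   2.6  24.5] F [-1.4 -0.4  1.8] w 0.0697
toolaxes in plate frame
 [[-1.     0.004 -0.   ]
 [ 0.004  1.    -0.001]
 [ 0.    -0.001 -1.   ]]
0.1 dx 0.0053 dz -0.0179
0.15 dx 0.0086 dz -0.0267
0.2 dx 0.0124 dz -0.0353
0.25 dx 0.0165 dz -0.0437
0.3 dx 0.0211 dz -0.0518
0.35 dx 0.0261 dz -0.0597
0.4 dx 0.0315 dz -0.0674
0.45 dx 0.0373 dz -0.0748
0.5 dx 0.0434 dz -0.0819
0.55 dx 0.0498 dz -0.0886
0.6 dx 0.0566 dz -0.0951
0.65 dx 0.0637 dz -0.1012
0.7 dx 0.0711 dz -0.1069
0.75 dx 0.0788 dz -0.1123
```

>>> servo_tool --moves "0.0023 0 -0.009 0 0.06; 0.0053 0 -0.018 0 0.06; 0.0086 0 -0.0267 0 0.06; 0.0124 0 -0.0353 0 0.06; 0.0145 0 -0.0395 0 0.06; 0.0165 0 -0.0437 0 0.06; 0.0188 0 -0.0478 0 0.06; 0.0211 0 -0.0518 0 0.06; 0.0211 0 -0.0518 0 0.06"

```text
time: 4.5
position: [0.5683, 0.0303, 0.0957]
tool_rot: [0.66, 0.751, -0.001, 0.0]
ft_force: [-0.7, -5.9, -5.3]
grip_width: 0.0697
grip_force: 25.0
```

Run:
```python
from h import *
rel(None)
r=182,44
c0,s0=np.cos(.3),np.sin(.3);b=(r[0]*c0-r[1]*s0,r[0]*s0+r[1]*c0)
for t in np.arange(.35,.79,.05): 
  c,s=np.cos(t),np.sin(t); print(round(t,2),'dx %.4f dz %.4f'%((b[0]-(r[0]*c-r[1]*s))/1e3, -(r[0]*s+r[1]*c-b[1])/1e3))
```

```text
t 4.5 pos [0.5683 0.0303 0.0957] plate [161.3   2.3  77.7] F [-0.7 -5.9 -5.3] w 0.0697
toolaxes in plate frame
 [[-1.     0.002  0.002]
 [ 0.002  1.    -0.001]
 [-0.002 -0.001 -1.   ]]
0.35 dx 0.0050 dz -0.0079
0.4 dx 0.0104 dz -0.0156
0.45 dx 0.0161 dz -0.0230
0.5 dx 0.0222 dz -0.0300
0.55 dx 0.0287 dz -0.0368
0.6 dx 0.0355 dz -0.0433
0.65 dx 0.0426 dz -0.0494
0.7 dx 0.0500 dz -0.0551
0.75 dx 0.0577 dz -0.0604
```

>>> servo_tool --moves "0.005 0 -0.0079 0 0.06; 0.0104 0 -0.0156 0 0.06; 0.0161 0 -0.023 0 0.06; 0.0222 0 -0.03 0 0.06; 0.0287 0 -0.0368 0 0.06; 0.0355 0 -0.0433 0 0.06; 0.0426 0 -0.0494 0 0.06; 0.05 0 -0.0551 0 0.06; 0.053 0 -0.0572 0 0.06; 0.053 0 -0.0572 0 0.06"

```text
time: 5.33
position: [0.5605, 0.0826, 0.1536]
tool_rot: [0.66, 0.752, -0.002, 0.0]
ft_force: [-4.0, -7.1, 1.3]
grip_width: 0.0696
grip_force: 25.0
```

Run:
```python
from h import *
import cv2
rel(None)
a=cams.camera('top')[140:270,165:325]; b=cams.camera('side')[160:280,200:330]; 
h=560
cv2.imwrite('pics/t2.png',np.hstack([cv2.resize(a,(400,325),interpolation=cv2.INTER_CUBIC),cv2.resize(b,(352,325),interpolation=cv2.INTER_CUBIC)]))
```

```text
t 5.33 pos [0.5605 0.0826 0.1536] plate [108.4   1.4 135.6] F [-4.  -7.1  1.3] w 0.0696
toolaxes in plate frame
 [[-1.     0.001  0.003]
 [ 0.001  1.    -0.003]
 [-0.003 -0.003 -1.   ]]
```

View pics/t2.png

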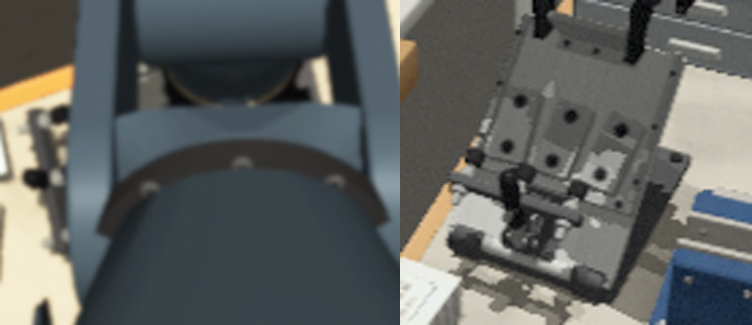

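The side view shows all three blanks slid down to the fence. I'll jog to square them, then look from the wrist.

>>> servo_tool --moves "0.0062 0 -0.0041 0 0.06; -0.0075 0 0.006 0 0.06; 0.0062 0 -0.0041 0 0.06; -0.0075 0 0.006 0 0.06; 0.0062 0 -0.0041 0 0.06; -0.0075 0 0.006 0 0.06; 0.0062 0 -0.0041 0 0.06; 0.0062 0 -0.0041 0 0.06; 0.0062 0 -0.0041 0 0.06; 0.0062 0 -0.0041 0 0.06"

```text
time: 6.27
position: [0.5596, 0.0886, 0.1571]
tool_rot: [0.66, 0.751, -0.002, -0.0]
ft_force: [-4.0, -6.1, 1.3]
grip_width: 0.0696
grip_force: 24.9
```

Run:
```python
from h import *
import cv2
rel(None)
a=cams.camera('wrist')[0:250,130:390]; b=cams.camera('side')[175:255,215:320]; 
cv2.imwrite('pics/t3.png',np.hstack([cv2.resize(a,(400,385),interpolation=cv2.INTER_CUBIC),cv2.resize(b,(400,385),interpolation=cv2.INTER_CUBIC)]))
```

```text
t 6.27 pos [0.5596 0.0886 0.1571] plate [102.4   1.3 139.1] F [-4.  -6.1  1.3] w 0.0696
toolaxes in plate frame
 [[-1.     0.003  0.002]
 [ 0.003  1.    -0.003]
 [-0.002 -0.003 -1.   ]]
```

View pics/t3.png

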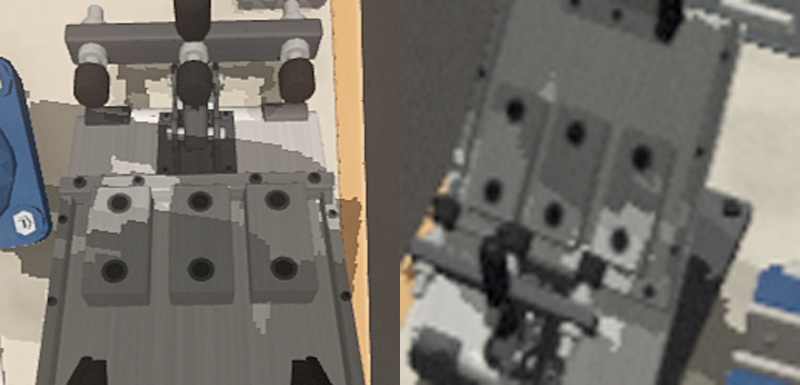

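All three blanks lie square with their ends on the fence line (top ends at row ~185, hole pairs parallel to the rails). Lowering gently.

>>> servo_tool --moves "-0.0045 0 0.003 0 0.06; -0.0092 0 0.0062 0 0.06; -0.0129 0 0.009 0 0.06; -0.0166 0 0.0119 0 0.06; -0.0202 0 0.015 0 0.06; -0.0237 0 0.018 0 0.06; -0.0271 0 0.0213 0 0.06; -0.0305 0 0.0245 0 0.06; -0.0337 0 0.0278 0 0.06; -0.0369 0 0.0312 0 0.06"

```text
time: 7.2
position: [0.565, 0.0529, 0.1241]
tool_rot: [0.661, 0.751, -0.001, -0.001]
ft_force: [-3.9, -2.7, -3.4]
grip_width: 0.0696
grip_force: 25.0
```

>>> servo_tool --moves "-0.0031 0 0.0035 0 0.06; -0.0061 0 0.0071 0 0.06; -0.009 0 0.0108 0 0.06; -0.0119 0 0.0145 0 0.06; -0.0146 0 0.0183 0 0.06; -0.0173 0 0.0222 0 0.06; -0.0198 0 0.0261 0 0.06; -0.0223 0 0.0301 0 0.06; -0.0246 0 0.0341 0 0.06; -0.0269 0 0.0382 0 0.06"

```text
time: 8.03
position: [0.5688, 0.0274, 0.0851]
tool_rot: [0.661, 0.75, 0.0, -0.002]
ft_force: [-4.4, 3.7, -6.9]
grip_width: 0.0702
grip_force: 25.0
```

>>> servo_tool --moves "-0.0021 0 0.0042 0 0.06; -0.0041 0 0.0084 0 0.06; -0.006 0 0.0127 0 0.06; -0.0079 0 0.017 0 0.06; -0.0096 0 0.0214 0 0.06; -0.0112 0 0.0258 0 0.06; -0.0127 0 0.0302 0 0.06; -0.0141 0 0.0346 0 0.06; -0.015 0 0.0375 0 0.06; -0.0155 0 0.04 0 0.06"

```text
time: 8.87
position: [0.5709, 0.0127, 0.0455]
tool_rot: [0.661, 0.75, 0.001, -0.002]
ft_force: [-9.2, 8.3, 21.5]
grip_width: 0.0695
grip_force: 25.0
```

>>> servo_tool --moves "-0.0005 0 0.0015 0 0.06; -0.001 0 0.0027 0 0.06; -0.001 0 0.0037 0 0.06; -0.001 0 0.0044 0 0.06; -0.001 0 0.0044 0 0.06; -0.001 0 0.0044 0 0.06"

```text
time: 9.37
position: [0.5709, 0.0127, 0.0455]
tool_rot: [0.661, 0.75, 0.001, -0.002]
ft_force: [-10.6, 9.3, 23.4]
grip_width: 0.0698
grip_force: 25.0
```

Run:
```python
from h import *
import cv2
rel((182,2.6,24.5))
```

```text
t 9.37 pos [0.5709 0.0127 0.0455] plate [179.1   2.6  27.5] F [-10.6   9.3  23.4] w 0.0698
toolaxes in plate frame
 [[-1.     0.006 -0.004]
 [ 0.006  1.    -0.   ]
 [ 0.004 -0.    -1.   ]]
shift [-0.0029 -0.      0.003 ] spin 0.32
```

>>> servo_tool --moves "0 0 -0.002 0 0.06; 0 0 -0.003 0 0.072; 0 0 -0.003 0 0.08; 0 0 -0.003 0 0.087; 0 0 -0.003 0 0.087; 0 0 -0.003 0 0.087; 0 0 -0.003 0 0.087"

```text
time: 9.95
position: [0.5735, 0.0092, 0.0453]
tool_rot: [0.661, 0.751, 0.001, 0.001]
ft_force: [-0.0, -0.6, -0.7]
grip_width: 0.0863
grip_force: 0.0
```

Run:
```python
from h import *
import cv2
rel((182,2.6,24.5))
b=cams.camera('side')[180:280,205:325]; a=cams.camera('wrist')[100:300,120:400]
cv2.imwrite('pics/t4.png',np.hstack([cv2.resize(a,(380,320)),cv2.resize(b,(384,320),interpolation=cv2.INTER_CUBIC)]))
```

```text
t 9.95 pos [0.5735 0.0092 0.0453] plate [182.9   4.7  27.3] F [-0.  -0.6 -0.7] w 0.0863
toolaxes in plate frame
 [[-1.     0.004  0.001]
 [ 0.004  1.     0.003]
 [-0.001  0.003 -1.   ]]
shift [ 0.0009 -0.0022  0.0028] spin 0.24
```

View pics/t4.png

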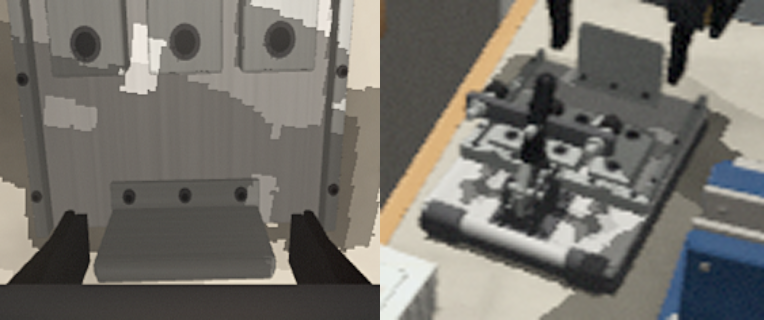

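The plate is flat and the blanks are still aligned on the fence. Moving up and over to the handle with the fingers closed.

>>> servo_tool --moves "0 0 -0.03 0 0.087; 0 0 -0.06 0 0.06; 0.01 -0.001 -0.1 0 0.03; 0.04 -0.003 -0.12 0 0; 0.07 -0.003 -0.12 0 0; 0.1 -0.003 -0.12 0 0; 0.1 -0.003 -0.12 0 0; 0.1 -0.003 -0.12 0 0; 0.1 -0.003 -0.12 0 0; 0.1 -0.003 -0.12 0 0"

```text
time: 10.88
position: [0.5564, 0.1076, 0.1646]
tool_rot: [0.661, 0.75, -0.0, 0.0]
ft_force: [0.5, -0.0, -0.2]
grip_width: 0.0349
grip_force: 0.0
```

Run:
```python
from h import *
import cv2
rel((80,1.5,94))
for q in [(47.6,0,106.6),(84,0,20)]: print(proj('wrist',W(*q)))
b=cams.camera('side')[160:280,195:335]; a=cams.camera('wrist')[0:384,60:450]
cv2.imwrite('pics/t5.png',np.hstack([cv2.resize(a,(390,384)),cv2.resize(b,(400,384),interpolation=cv2.INTER_CUBIC)]))
```

```text
t 10.88 pos [0.5564 0.1076 0.1646] plate [ 83.1   0.6 146.6] F [ 0.5 -0.  -0.2] w 0.0349
toolaxes in plate frame
 [[-1.     0.005  0.   ]
 [ 0.005  1.    -0.   ]
 [-0.    -0.    -1.   ]]
shift [0.0031 0.0009 0.0526] spin 0.28
[255.53699164 172.53614508]
[256.7883243 188.5946657]
```

View pics/t5.png

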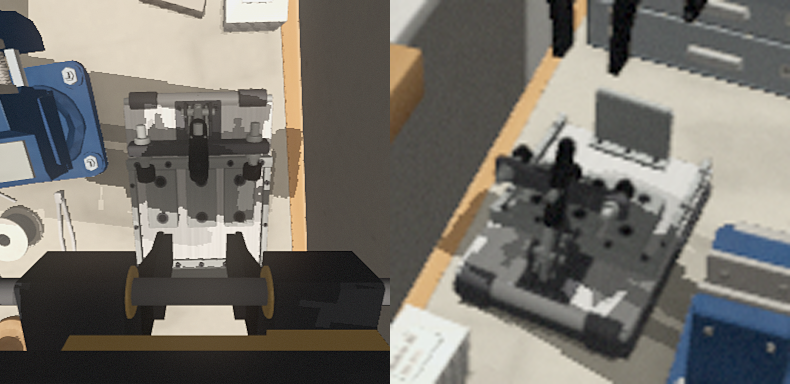

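In the wrist picture the handle tip is at (259,178), centred ahead of the gripper (predicted (256,173)), and the bed is clear. I'll finish closing, lower, and then push with force feedback.

>>> servo_tool --moves "0.002 0.0015 0 0 0; 0.002 0.0015 0 0 0; 0.002 0.0015 0 0 0; 0.002 0.0015 0 0 0; 0.002 0.0015 0.02 0 0; 0.002 0.0015 0.04 0 0; 0.002 0.0015 0.0525 0 0; 0.002 0.0015 0.0525 0 0; 0.002 0.0015 0.0525 0 0; 0.002 0.0015 0.0525 0 0"

```text
time: 11.82
position: [0.558, 0.1108, 0.113]
tool_rot: [0.661, 0.751, 0.0, 0.0]
ft_force: [1.3, -0.1, -0.0]
grip_width: 0.0004
grip_force: 0.0
```

Run:
```python
from h import *
rel((80,1.5,94))
```

```text
t 11.82 pos [0.558  0.1108 0.113 ] plate [80.2  2.6 95. ] F [ 1.3 -0.1 -0. ] w 0.0004
toolaxes in plate frame
 [[-1.     0.004  0.   ]
 [ 0.004  1.     0.001]
 [-0.     0.001 -1.   ]]
shift [ 0.0002 -0.0011  0.001 ] spin 0.22
```

>>> servo_tool --moves "0.008 -0.001 0 0 0; 0.016 -0.001 0 0 0; 0.023 -0.001 -0.001 0 0; 0.03 -0.001 -0.003 0 0; 0.037 -0.001 -0.005 0 0; 0.043 -0.001 -0.006 0 0; 0.049 -0.001 -0.006 0 0; 0.054 -0.001 -0.006 0 0; 0.054 -0.001 -0.006 0 0"

```text
time: 12.57
position: [0.5491, 0.1655, 0.1182]
tool_rot: [0.66, 0.751, 0.0, -0.0]
ft_force: [-0.6, -0.4, 0.1]
grip_width: 0.0004
grip_force: 0.0
```

Run:
```python
from h import *
rel((26.5,1.5,100))
for a in range(90,172,8):
    t=np.radians(a); r=64+max(0,min(4,(a-130)/10)) 
    print(a,'TCP x %.1f z %.1f'%(10+r*np.cos(t)+7*np.sin(t)+9.5,36+r*np.sin(t)-7*np.cos(t)))
```

```text
t 12.57 pos [0.5491 0.1655 0.1182] plate [ 24.7   1.  100.2] F [-0.6 -0.4  0.1] w 0.0004
toolaxes in plate frame
 [[-1.     0.003 -0.001]
 [ 0.003  1.    -0.   ]
 [ 0.001 -0.    -1.   ]]
shift [-0.0018  0.0005  0.0002] spin 0.17
90 TCP x 26.5 z 100.0
98 TCP x 17.5 z 100.4
106 TCP x 8.6 z 99.5
114 TCP x -0.1 z 97.3
122 TCP x -8.5 z 94.0
130 TCP x -16.3 z 89.5
138 TCP x -24.0 z 84.6
146 TCP x -31.0 z 78.5
154 TCP x -37.1 z 71.4
162 TCP x -42.2 z 63.4
170 TCP x -46.3 z 54.7
```

>>> servo_tool --moves "0.005 0 0 0 0; 0.009 0 0 0 0; 0.018 0 0.001 0 0; 0.026 0 0.003 0 0; 0.0345 0 0.006 0 0; 0.0425 0 0.0105 0 0; 0.046 0 0.013 0 0; 0.05 0 0.0155 0 0; 0.05 0 0.0155 0 0; 0.05 0 0.0155 0 0"

```text
time: 13.4
position: [0.543, 0.214, 0.1025]
tool_rot: [0.661, 0.751, -0.0, -0.0]
ft_force: [0.2, 0.5, 0.4]
grip_width: 0.0006
grip_force: 0.0
```

Run:
```python
from h import *
rel((-31,1.5,78.5))
```

```text
t 13.4 pos [0.543  0.214  0.1025] plate [-24.1   1.2  84.5] F [0.2 0.5 0.4] w 0.0006
toolaxes in plate frame
 [[-1.     0.003  0.   ]
 [ 0.003  1.    -0.   ]
 [-0.    -0.    -1.   ]]
shift [0.0069 0.0002 0.006 ] spin 0.19
```

>>> servo_tool --moves "0.0035 0 0.003 0 0; 0.007 0 0.006 0 0; 0.01 0 0.0095 0 0; 0.013 0 0.013 0 0; 0.0155 0 0.017 0 0; 0.0155 0 0.017 0 0; 0.0155 0 0.017 0 0"

```text
time: 13.98
position: [0.5408, 0.2297, 0.0854]
tool_rot: [0.661, 0.751, 0.0, -0.001]
ft_force: [-0.6, 0.2, 0.6]
grip_width: 0.0008
grip_force: 0.0
```

>>> servo_tool --moves "0.0025 0 0.004 0 0; 0.004 0 0.007 0 0; 0.0055 0 0.01 0 0; 0.0065 0 0.013 0 0; 0.0065 0 0.014 0 0; 0.0065 0 0.014 0 0"

```text
time: 14.48
position: [0.5404, 0.2355, 0.0742]
tool_rot: [0.66, 0.751, -0.0, 0.0]
ft_force: [-4.5, -4.1, 18.2]
grip_width: 0.0
grip_force: 9.6
```

Run:
```python
from h import *
rel((-46.3,1.5,54.7))
```

```text
t 14.48 pos [0.5404 0.2355 0.0742] plate [-45.8   1.5  56.2] F [-4.5 -4.1 18.2] w 0.0
toolaxes in plate frame
 [[-1.     0.003  0.001]
 [ 0.003  1.     0.   ]
 [-0.001  0.    -1.   ]]
shift [ 0.0005 -0.      0.0015] spin 0.17
```

>>> servo_tool --moves "0 0 -0.02 0 0; 0 0 -0.06 0 0; 0 0 -0.1 0 0; 0 0 -0.14 0 0; -0.03 0 -0.17 0 0; -0.07 0 -0.17 0 0; -0.11 0 -0.17 0 0; -0.15 0 -0.17 0 0; -0.18 0 -0.17 0 0; -0.18 0 -0.17 0 0"

```text
time: 15.32
position: [0.5644, 0.0518, 0.2418]
tool_rot: [0.663, 0.749, -0.0, 0.001]
ft_force: [-0.9, -0.6, 0.7]
grip_width: 0.0006
grip_force: 0.0
```

Run:
```python
from h import *
import cv2
rel(None)
s0=cv2.imread('pics/side.png');s=cams.camera('side');w=cams.camera('wrist')
cv2.imwrite('pics/s_end.png',s);cv2.imwrite('pics/w_end.png',w)
for deg in (62,140,150,159,167,175):
  for n,im in (('side0',s0),('side',s),('wrist',w)):
    v=[]
    for r in range(28,80,6):
      t=np.radians(deg);u=proj(n.rstrip('0'),W(10+r*np.cos(t),1.5,36+r*np.sin(t))).round().astype(int)
      v.append(int(im[u[1],u[0]].mean()) if 0<=u[0]<512 and 0<=u[1]<384 else -1)
    print(deg,n,v)
t=np.radians(167);print(proj('side',W(10+80*np.cos(t),1.5,36+80*np.sin(t))),proj('wrist',W(10+80*np.cos(t),1.5,36+80*np.sin(t))))
```

```text
t 15.32 pos [0.5644 0.0518 0.2418] plate [139.4   1.2 223.8] F [-0.9 -0.6  0.7] w 0.0006
toolaxes in plate frame
 [[-1.     0.009  0.003]
 [ 0.009  1.     0.001]
 [-0.003  0.001 -1.   ]]
62 side0 [13, 51, 126, 24, 26, 28, 27, 23, 46]
62 side [157, 100, 78, 109, 40, 54, 57, 99, 191]
62 wrist [192, 195, 127, 119, 90, 100, 69, 71, 74]
140 side0 [76, 96, 99, 184, 148, 86, 86, 88, 109]
140 side [89, 189, 215, 213, 215, 212, 213, 211, 212]
140 wrist [83, 80, 78, 78, 73, -1, -1, -1, -1]
150 side0 [104, 124, 205, 206, 206, 196, 207, 206, 192]
150 side [186, 217, 202, 215, 213, 213, 213, 213, 198]
150 wrist [82, 78, 75, 73, 71, -1, -1, -1, -1]
159 side0 [146, 181, 207, 205, 208, 210, 199, 163, 120]
159 side [39, 39, 55, 53, 53, 157, 146, 156, 115]
159 wrist [82, 79, 80, 73, -1, -1, -1, -1, -1]
167 side0 [82, 153, 179, 210, 197, 164, 76, 37, 77]
167 side [36, 43, 37, 36, 41, 35, 46, 44, 38]
167 wrist [82, 77, 78, 76, -1, -1, -1, -1, -1]
175 side0 [80, 74, 207, 183, 109, 36, 37, 156, 186]
175 side [33, 38, 32, 33, 33, 41, 34, 54, 192]
175 wrist [72, 79, 80, 73, -1, -1, -1, -1, -1]
[229.31518714 256.46368476] [257.01095184 -38.61422481]
```

The dark grip lies along the predicted locked line (167°) in the side image, and it stayed there after release, so the clamp is locked.

```bash
python3 -c "
from rig import job
print(job.hand_in())"
```

```text
the job is handed in; nothing more can be done
None
```

I handed the job in at 15.3 s of arm time. The blanks looked flush and square on the fence when I last saw them, with the plate lowered gently and flat. The clamp handle stayed at its locked angle after release. I didn't measure tip contact on each blank or recheck the blanks after locking, and the hand-in gave no verdict.

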